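Free a sandwich sample from under two press weights and rebuild the crossed layer

ROBOT

A 7-joint arm with a two-finger parallel gripper is mounted at the origin on the work surface. World frame = base frame: x ahead of the robot, y to its left, z up, the work surface at z = 0. Lengths are in mm, angles in degrees, forces in N, time in s.
With the tool pointing down it reaches from about 400 to 900 mm from the base axis. Payload 5.5 kg.
Tool frame: the origin (TCP) lies midway between the tips of the shut fingers; the grasp point (between the pads) lies 19 mm behind it; x points along the fingers, y is the direction in which the jaws open and shut, and the axes are right-handed (so a half turn about x gives the same grasp; the last joint's range is limited). The gripper opens to 85 mm and grips with 20 to 120 N. Pads are 22 mm wide; open, the fingers measure 114 mm over their backs; the gripper's body (76 mm by 85 mm) begins 54 mm behind the grasp point. The pads swing forward as they close: fully open they stand 13 mm farther back than shut.
Start: joints at [-55.05, 28.699, -24.465, 88.831, 12.651, 65.22, -12.049], TCP at [220.891, 611.316, 231.31] pointing down, gripper open.
Joint ranges: [-164.97, 164.97], [-17.58, 116.51], [-87.97, 89.64], [11.32, 138.91], [-80.73, 260.73], [10.89, 115.49], [-147.41, 147.41]. Speed limits (degrees/s): [147.25, 147.25, 180, 180, 180, 180, 180].

INTERFACE

Orientations are given as a 3x3 rotation matrix whose columns are the frame's x, y, z axes.
In Python, from cell import manip gives the robot as it stands. The module is installed in compiled form; this text tells all that it offers.
- The arm moves only by the shell command python3 -m pendant 'ROWS' [FORCE]. ROWS is JSON, a list of rows, each an object with "gripper": the opening in per cent of the stroke, from 0 (shut) to 100 (fully open); "translation": the shift along the tool's x, y, z in mm, a list of three; "twist": the turn, a rotation vector about the tool's x, y, z in rad, a list of three. In form: [{"gripper": gripper, "translation": [dx, dy, dz], "twist": [wx, wy, wz]}, ...]. A call has 1 to 8 rows; each row shifts and turns the commanded pose from where the row before left it, along the tool's axes as they then stand; what a row does not reach is not made up. A row lasts 1/8 s, in which the tool goes at most 62.5 mm and 10.7 degrees, less where a joint would pass 70% of its speed; a pose out of reach is approached as far as the arm can. A call with a gripper value outside its range is refused whole. The fingers move at their own pace and stop on an object; FORCE is the grip in N (left out, the last holds). Time passes only in rows, so rows that do not move let the fingers close. It gives the time, the measured TCP pose, the force and the opening at its end, in the units of the state.
- manip.sense(): the state, without advancing time (a new reading comes with each control period).
- manip.grab_frame(name): name is "scene" or "top"; returns a dict with "image" (480x640x3 uint8, red, green, blue), "intrinsics" (3x3 intrinsics, pixels), "k1" (the pictures are not rectified: a ray, as slopes to the right and down, at radius r is drawn at 1 + k1 r^2 times it, then the intrinsics apply), "extrinsics" (4x4, takes a point from world to camera coordinates). Camera axes: x right, y down, z forward; pixel columns grow to the right and rows downward; lengths in mm; the calibration is good to about 2 mm. A picture is of the moment at which its call begins. There is no depth.
- manip.sign_off(): hands the job in, once; it reports no verdict.
The state is a dict: "time_s": time; "joint_pos": joint angles; "qvel": joint speeds; "joint_torque": joint torques, N m; "position": TCP position; "orientation": TCP orientation; "contact_force": force on the tool from outside, world axes, zero at the start; "wrist_torque": the same for the moment, N m; "grip_width": opening from 0.0 (shut) to 1.0 (fully open).
Only numpy, scipy, OpenCV 4.12 (cv2) and the standard library are available. Lean on these libraries where they do the work, as an engineer would, in place of code of your own. Each camera call takes 0.05 s, during which the arm holds its last target. There are 200 camera calls.

TASK

Take the two press weights off the pile and stand both on the rubber mat, then lay the long honeycomb sample squarely and lengthwise on the raised pad in the aluminium frame while the weights wait there. Then put each weight back at the place on the pile that it came from, flat on the two lower bars and crosswise to them, so that the layers interlock again. Set everything down gently, do not drop or tip it, and leave the jar, the tape roll and the scraper where they are.

Things in the scene. Friction and masses are not known exactly. Their poses are not given: they have to be found in the camera images.
- rib_weight_c (a point): Press weight with the long rib grip: aluminium bar 54 x 120 x 24 mm thick; on the middle of its top a black grip: a rib 14 mm thick (x) and 76 mm long (y), 36 mm high (24 to 60 mm above the underside). 0.45 kg. Point: on its centre line, 30 mm above its underside. x across the bar, y along it, z up. At the start it lies on the sample, at x = +33 or -33 mm of the pile (which one changes).
- post_weight_c (a point): Press weight with the square post grip: aluminium bar 54 x 120 x 24 mm thick; on the middle of its top a black grip: a post 26 x 26 mm, 36 mm high (24 to 60 mm above the underside). 0.45 kg. Point: on its centre line, 30 mm above its underside. x across the bar, y along it, z up. At the start it lies on the sample, at x = +33 or -33 mm of the pile (which one changes).
- sample_c (a point): Honeycomb sandwich sample: flat strip 190 x 40 mm, 18 mm thick, ochre with fine cross lines, 80 g. Point: its centre, 9 mm up. x along its length, z up. At the start it lies on the pile's lower bars, along them and centred, under both weights; its ends stick out 35 mm.
- pile: Fixed pile base: plywood board 150 x 150 x 12 mm with the lower layer, two aluminium bars 120 x 54 x 24 mm lying lengthwise along x, their middles at y = +33 and -33 mm. Origin: centre of the board's underside, on the bench; bar tops 36 mm above it. The weights belong across the bars (lengths along y), at x = +33 and -33 mm.
- mat: Fixed black rubber mat, the side area: 180 (x) x 160 (y) mm, 4 mm thick. Origin: centre of its underside, on the bench. Both weights fit side by side, lengths along y, middles at x = +45 and -45 mm.
- frame: Fixed aluminium frame, 262 (x) x 132 (y) mm outside, rails 12 mm wide and 10 mm high, round a red panel. In its middle a raised grey pad 194 (x) x 44 (y) mm, its flat top 17 mm above the bench; the sample belongs on it, its length along x. Origin: centre of the underside, on the bench.
- jar: Bystander: closed white jar, 56 mm across, 75 mm high, beyond the work. Origin: centre of its underside.
- tape: Bystander: blue tape roll lying flat, 90 mm across, 25 mm high. Origin: centre of its underside.
- scraper: Bystander: flat scraper (spatula), 200 mm long, lying on the bench. Origin: underside, on its long axis; x along it.

How it is judged:
By the outcome, as a careful person would: the job done as asked, in the order asked, and still so for the second after the job is handed in, with the robot touching nothing.
It also fails if it takes over 141 s, if anything falls off the work surface, if the arm or the gripper's body presses on something with over 40 N, if the wrist force passes 120 N, or if a joint passes its speed limit or range.

## Working session

There is one attempt and no reset: what is moved stays moved. The work goes in short steps, Python scripts to look and compute and a shell command to move; the robot and the scene stay as the last step left them, time stands still between calls to the robot, and variables do not carry over. Pictures are saved under pics/ and viewed, about 12 in all and at most 16, crops included, and the job is handed in when it is done.

```bash
mkdir -p pics; cat > h.py <<'E'
import numpy as np, cv2
from cell import manip
def grab(n,save=None):
    f=manip.grab_frame(n)
    if save: cv2.imwrite(f'pics/{save}.png',cv2.cvtColor(np.array(f['image']),cv2.COLOR_RGB2BGR))
    return f
def ray(f,px):
    K=np.array(f['intrinsics'],float);E=np.array(f['extrinsics'],float);k=f['k1']
    d=cv2.undistortPoints(np.array(px,float).reshape(-1,1,2),K,np.array([k,0,0,0.]))[:,0]
    R=E[:3,:3];c=-R.T@E[:3,3]
    return c,np.c_[d,np.ones(len(d))]@R
def onplane(f,px,z):
    c,d=ray(f,px); return c+d*((z-c[2])/d[:,2])[:,None]
def proj(f,P):
    E=np.array(f['extrinsics'],float)
    r=cv2.Rodrigues(E[:3,:3])[0]
    return cv2.projectPoints(np.array(P,float).reshape(-1,1,3),r,E[:3,3],np.array(f['intrinsics'],float),np.array([f['k1'],0,0,0.]))[0][:,0]
def st():
    s=manip.sense(); print({k:np.round(s[k],3).tolist() for k in('time_s','joint_pos','position','orientation','contact_force','grip_width')})
E
python3 - <<'E'
from h import *
st()
for n in('scene','top'):
    f=grab(n,n+'0'); E=np.array(f['extrinsics']);print(n,np.round(f['intrinsics'],1).tolist(),f['k1'],np.round(E,3).tolist(),-E[:3,:3].T@E[:3,3])
E
```

```text
{'time_s': 0.0, 'joint_pos': [-55.048, 28.754, -24.453, 88.893, 12.652, 65.221, -12.052], 'position': [220.751, 610.604, 230.247], 'orientation': [[-0.001, 0.34, 0.94], [-0.002, 0.94, -0.34], [-1.0, -0.002, -0.0]], 'contact_force': [0.115, 0.718, 0.522], 'grip_width': 0.998}
scene [[517.7, 0.0, 321.1], [0.0, 517.7, 248.0], [0.0, 0.0, 1.0]] -0.06175715176951674 [[0.131, 0.991, -0.006, -61.157], [0.71, -0.098, -0.698, -369.738], [-0.692, 0.087, -0.716, 1696.991], [0.0, 0.0, 0.0, 1.0]] [1445.11139102 -122.76341361  957.49977175]
top [[453.0, 0.0, 321.5], [0.0, 453.0, 237.6], [0.0, 0.0, 1.0]] -0.07505792839387869 [[-0.029, -1.0, 0.0, 21.935], [-0.994, 0.028, -0.106, 597.128], [0.106, -0.003, -0.994, 1062.492], [0.0, 0.0, 0.0, 1.0]] [ 481.22762688    8.27382171 1119.94817183]
```

View pics/top0.png

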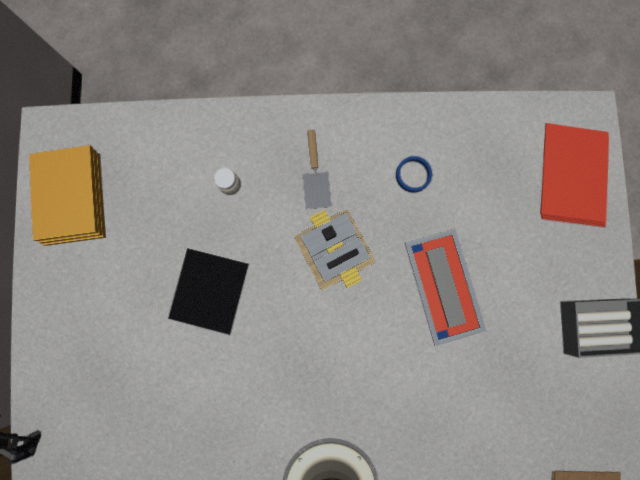

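View pics/scene0.png

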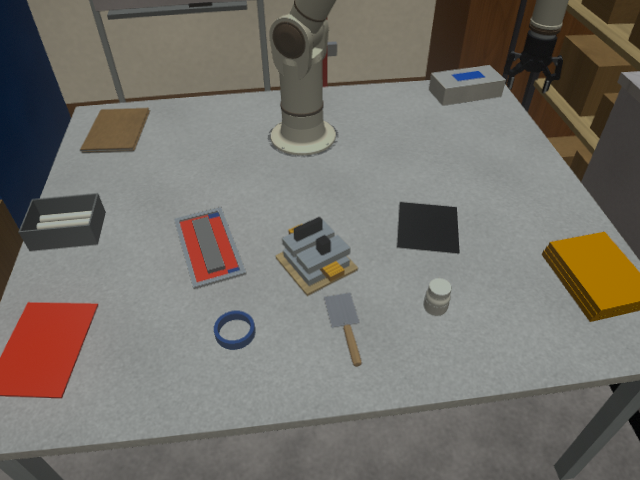

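The top view shows the pile near (335,248), the mat near (208,291) and the frame near (445,287). On the pile, the rib grip is nearer the robot at (343,259) and the post grip farther away at (329,233).

```bash
cat > m.py <<'E'
from h import *
def blobs(f,mask,box,amin=20):
    x0,y0,x1,y1=box; m=np.zeros_like(mask,np.uint8); m[y0:y1,x0:x1]=mask[y0:y1,x0:x1]
    return sorted([c for c in cv2.findContours(m,cv2.RETR_EXTERNAL,cv2.CHAIN_APPROX_NONE)[0] if cv2.contourArea(c)>amin],key=cv2.contourArea,reverse=True)
def rect(f,c,z):
    P=onplane(f,c[:,0,:],z)[:,:2].astype(np.float32)
    (cx,cy),(w,h),a=cv2.minAreaRect(P)
    if w<h: w,h,a=h,w,a+90
    return np.round([cx,cy,w,h,(a+90)%180-90],1)
def rgb(f): return np.array(f['image']).astype(int)
E
python3 - <<'E'
from m import *
f=grab('top'); I=rgb(f);r,g,b=I[...,0],I[...,1],I[...,2]; mx=I.max(2);mn=I.min(2)
print('mat',[rect(f,c,4) for c in blobs(f,mx<50,(150,230,270,350))])
print('grips',[rect(f,c,114) for c in blobs(f,mx<60,(290,200,385,300))])
fr=(330,225,510,350)
print('red',[rect(f,c,4) for c in blobs(f,((r>150)&(g<90))|((b>100)&(r<70)),(395,225,500,350),100)])
# pad: grey inside red hull
red=blobs(f,((r>150)&(g<90))|((b>100)&(r<70)),(395,225,500,350),100)
hull=np.zeros(r.shape,np.uint8);cv2.drawContours(hull,[cv2.convexHull(np.vstack(red))],-1,1,-1)
hull=cv2.erode(hull,np.ones((3,3)))
print('hull',rect(f,cv2.convexHull(np.vstack(red)),3))
print('pad',[rect(f,c,17) for c in blobs(f,(hull>0)&(mx-mn<40)&(mx>60),(0,0,640,480),100)])
y=(r-b>60)&(g-b>30)
print('sample',[ (rect(f,c,54),cv2.contourArea(c)) for c in blobs(f,y&(r>150),(290,200,385,300),15)])
print('sampends',np.round(onplane(f,[(320,218),(351,278)],54),1))
crop=np.array(f['image'])[195:350,285:500]
cv2.imwrite('pics/c1.png',cv2.cvtColor(cv2.resize(crop,None,fx=3.7,fy=3.7,interpolation=cv2.INTER_CUBIC),cv2.COLOR_RGB2BGR))
f=grab('scene');I=rgb(f);mx=I.max(2)
print('S mat',[rect(f,c,4) for c in blobs(f,mx<50,(380,190,480,265))])
print('S grips',[rect(f,c,114) for c in blobs(f,mx<60,(270,200,365,270))],[c[:,0].min(0).tolist()+c[:,0].max(0).tolist() for c in blobs(f,mx<60,(270,200,365,270))])
E
```

```text
mat [array([476.9, 288. , 175.8, 155.9, -15.7])]
grips [array([541. , -40.1,  73. ,  12.7, -64. ]), array([598.8, -11.2,  25.1,  25.1,  25.1])]
red [array([ 471.3, -295.7,  236.3,  105.3,   13.7])]
hull [ 471.3 -296.   236.5  105.4   13.7]
pad [array([ 471. , -293.9,  192.1,   45.1,   13.6])]
sample [(array([500.9, -60.7,  41. ,  35.5, -65.2]), 233.0), (array([641.8,   7.8,  39.4,  27.9, -64.9]), 174.5), (array([572.6, -25.9,  38.2,   9.4, -62.6]), 49.5)]
sampends [[642.1   7.2  54. ]
 [497.8 -61.5  54. ]]
S mat [array([481.5, 287.1, 177.3, 156.6, -15.7])]
S grips [array([562.2, -42.9,  87.7,  38.6, -64. ]), array([620.5, -16.2,  57.8,  30. ,  -7.9])] [[294, 218, 321, 240], [316, 236, 329, 254]]
```

View pics/c1.png

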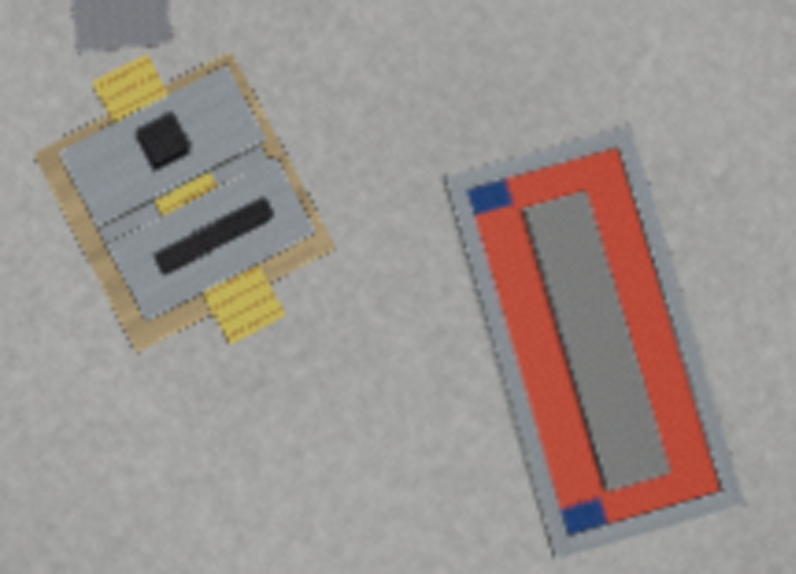

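```bash
cat > plan.py <<'E'
import sys
from h import *
from scipy.spatial.transform import Rotation as R
# usage: plan.py x y z yaw(jaw axis, deg): rotate first (rv), then translate in target tool axes; and translation in present axes
s=manip.sense();p=np.array(s['position']);O=np.array(s['orientation'])
x,y,z,a=map(float,sys.argv[1:5]);t=np.radians(a);c,n=np.cos(t),np.sin(t)
T=np.array([[0,c,n],[0,n,-c],[-1,0,0]])
rv=R.from_matrix(O.T@T).as_rotvec();d=np.array([x,y,z])-p
print('t',round(s['time_s'],2),'pos',p.round(1),'yaw',round(np.degrees(np.arctan2(O[1,1],O[0,1])),2),'grip',round(s['grip_width'],3),'F',np.round(s['contact_force'],1))
print(' rv',rv.round(4),'deg',np.degrees(rv).round(2),' then shift',(T.T@d).round(1),'| shift now',(O.T@d).round(1),'dist',np.linalg.norm(d).round(1))
E
python3 plan.py 541 -40 230 25.7
```

```text
t 0.2 pos [220.8 610.9 230.6] yaw 70.13 grip 1.0 F [-0.9  0.3 -0.1]
 rv [7.755e-01 4.000e-04 1.200e-03] deg [4.443e+01 3.000e-02 7.000e-02]  then shift [6.000e-01 6.200e+00 7.253e+02] | shift now [   1.2 -503.3  522.3] dist 725.4
```

```bash
python3 -m pendant '[{"gripper":60,"translation":[0,0,0],"twist":[0.129,0,0]},{"gripper":60,"translation":[0,0,0],"twist":[0.129,0,0]},{"gripper":60,"translation":[0,0,0],"twist":[0.129,0,0]},{"gripper":60,"translation":[0,0,0],"twist":[0.129,0,0]},{"gripper":60,"translation":[0,0,0],"twist":[0.129,0,0]},{"gripper":60,"translation":[0,0,0],"twist":[0.13,0,0]},{"gripper":60,"translation":[0,0,30],"twist":[0,0,0]},{"gripper":60,"translation":[0,0,40],"twist":[0,0,0]}]' 50
python3 -m pendant '[{"gripper":60,"translation":[0,0,40],"twist":[0,0,0]},{"gripper":60,"translation":[0,1,40],"twist":[0,0,0]},{"gripper":60,"translation":[0,1,40],"twist":[0,0,0]},{"gripper":60,"translation":[0,1,40],"twist":[0,0,0]},{"gripper":60,"translation":[0,1,40],"twist":[0,0,0]},{"gripper":60,"translation":[0,1,40],"twist":[0,0,0]},{"gripper":60,"translation":[0,1,40],"twist":[0,0,0]},{"gripper":60,"translation":[0,0,40],"twist":[0,0,0]}]'
python3 plan.py 541 -40 230 25.7
```

```text
time_s: 1.2
position: [250.5, 548.2, 230.8]
orientation: [[-0.001, 0.9, 0.436], [0.0, 0.436, -0.9], [-1.0, -0.001, -0.0]]
contact_force: [0.4, 0.4, 0.8]
grip_width: 0.602
time_s: 2.2
position: [396.0, 261.4, 231.4]
orientation: [[0.0, 0.901, 0.434], [0.0, 0.434, -0.901], [-1.0, 0.0, -0.0]]
contact_force: [0.3, 0.4, 0.5]
grip_width: 0.598
t 2.2 pos [396.  261.4 231.4] yaw 25.73 grip 0.598 F [0.3 0.4 0.5]
 rv [ 0.0005 -0.0001 -0.0002] deg [ 0.03 -0.   -0.01]  then shift [ 1.400e+00 -1.000e-01  3.344e+02] | shift now [ 1.300e+00 -2.000e-01  3.344e+02] dist 334.4
```

```bash
python3 -m pendant '[{"gripper":60,"translation":[0,0,47],"twist":[0,0,0]},{"gripper":60,"translation":[0,0,47],"twist":[0,0,0]},{"gripper":60,"translation":[0,0,47],"twist":[0,0,0]},{"gripper":60,"translation":[0,0,47],"twist":[0,0,0]},{"gripper":60,"translation":[0,0,47],"twist":[0,0,0]},{"gripper":60,"translation":[0,0,47],"twist":[0,0,0]},{"gripper":60,"translation":[0,0,47],"twist":[0,0,0]},{"gripper":60,"translation":[0,0,5],"twist":[0,0,0]}]' >/dev/null
python3 -m pendant '[{"gripper":60,"translation":[40,0,0],"twist":[0,0,0]},{"gripper":60,"translation":[40,0,0],"twist":[0,0,0]},{"gripper":60,"translation":[20,0,0],"twist":[0,0,0]},{"gripper":60,"translation":[0,0,0],"twist":[0,0,0]}]' >/dev/null
python3 plan.py 541 -40 83 25.7
python3 - <<'E'
from h import *
f=grab('scene')
c=np.array(f['image'])[150:300,220:420]
cv2.imwrite('pics/c2.png',cv2.cvtColor(cv2.resize(c,None,fx=4,fy=4,interpolation=cv2.INTER_CUBIC),cv2.COLOR_RGB2BGR))
print(proj(f,[541,-40,114]),proj(f,manip.sense()['position']))
E
```

```text
t 3.7 pos [538.7 -37.1 129.6] yaw 25.8 grip 0.6 F [-0.2 -0.5  0.3]
 rv [ 0.0018 -0.0025  0.0038] deg [ 0.1  -0.14  0.22]  then shift [46.6  0.8  3.7] | shift now [46.5  1.   3.8] dist 46.7
[[308.19407343 222.36792743]] [[309.0784383  216.71733505]]
```

View pics/c2.png

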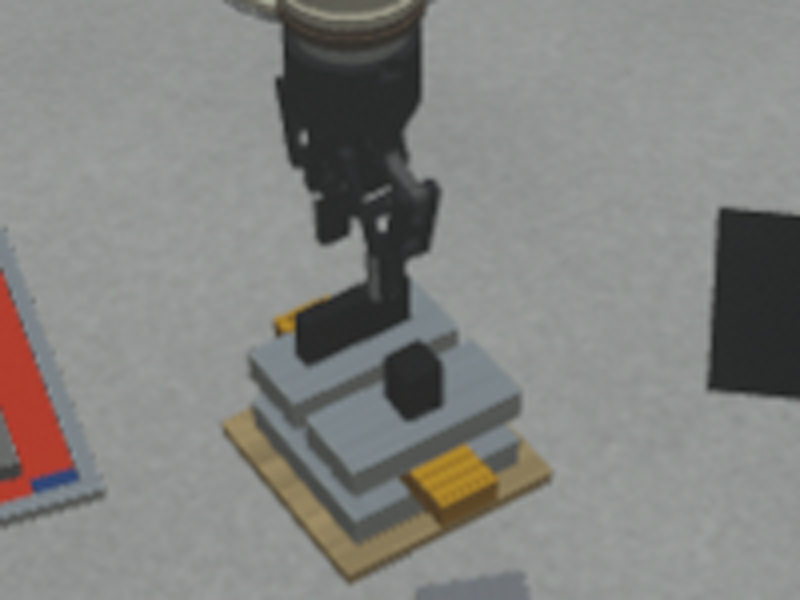

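```bash
python3 plan.py 543 -40.5 83 25.7
python3 -m pendant '[{"gripper":60,"translation":[0,2.6,4.7],"twist":[0.0018,-0.0025,0.0038]},{"gripper":60,"translation":[16,0,0],"twist":[0,0,0]},{"gripper":60,"translation":[16,0,0],"twist":[0,0,0]},{"gripper":60,"translation":[14,0,0],"twist":[0,0,0]},{"gripper":60,"translation":[0,0,0],"twist":[0,0,0]}]'
python3 plan.py 543 -40.5 83 25.7
```

```text
t 3.75 pos [539.9 -37.4 130.9] yaw 25.79 grip 0.597 F [ 0.5 -0.3 -0.2]
 rv [ 0.0016 -0.0012  0.0014] deg [ 0.09 -0.07  0.08]  then shift [47.9  1.4  4.2] | shift now [47.9  1.5  4.2] dist 48.1
time_s: 4.38
position: [543.6, -41.4, 83.4]
orientation: [[0.001, 0.902, 0.432], [-0.001, 0.432, -0.902], [-1.0, 0.001, 0.001]]
contact_force: [0.5, -0.2, -0.3]
grip_width: 0.6
t 4.38 pos [543.6 -41.4  83.4] yaw 25.62 grip 0.6 F [ 0.5 -0.2 -0.3]
 rv [-0.0013  0.0009 -0.0006] deg [-0.08  0.05 -0.03]  then shift [ 0.4 -0.2 -1. ] | shift now [ 0.4 -0.2 -1. ] dist 1.1
```

```bash
for i in 1; do python3 -m pendant '[{"gripper":30,"translation":[0,0,0],"twist":[0,0,0]},{"gripper":24,"translation":[0,0,0],"twist":[0,0,0]},{"gripper":20,"translation":[0,0,0],"twist":[0,0,0]},{"gripper":18,"translation":[0,0,0],"twist":[0,0,0]}]' 30; python3 -m pendant '[{"gripper":16,"translation":[0,0,0],"twist":[0,0,0]},{"gripper":10,"translation":[0,0,0],"twist":[0,0,0]},{"gripper":5,"translation":[0,0,0],"twist":[0,0,0]},{"gripper":5,"translation":[0,0,0],"twist":[0,0,0]}]' 50;done
python3 plan.py 543 -40.5 83 25.7
```

```text
time_s: 4.88
position: [544.7, -41.8, 85.5]
orientation: [[0.004, 0.902, 0.432], [-0.001, 0.432, -0.902], [-1.0, 0.003, 0.002]]
contact_force: [-1.9, -0.3, 2.0]
grip_width: 0.181
time_s: 5.38
position: [544.7, -41.9, 85.6]
orientation: [[0.004, 0.902, 0.432], [-0.001, 0.432, -0.902], [-1.0, 0.003, 0.002]]
contact_force: [-4.3, -1.8, 5.6]
grip_width: 0.155
t 5.38 pos [544.7 -41.9  85.6] yaw 25.6 grip 0.155 F [-4.3 -1.8  5.6]
 rv [-0.0017  0.0024 -0.003 ] deg [-0.1   0.14 -0.17]  then shift [ 2.6 -0.9 -2. ] | shift now [ 2.6 -0.9 -2. ] dist 3.4
```

```bash
python3 -m pendant '[{"gripper":5,"translation":[-4,0,0],"twist":[0,0,0]},{"gripper":5,"translation":[-6,0,0],"twist":[0,0,0]},{"gripper":5,"translation":[-10,0,0],"twist":[0,0,0]},{"gripper":5,"translation":[0,0,0],"twist":[0,0,0]},{"gripper":5,"translation":[0,0,0],"twist":[0,0,0]}]' 60
python3 - <<'E'
from m import *
f=grab('scene')
c=np.array(f['image'])[150:300,220:420]
cv2.imwrite('pics/c3.png',cv2.cvtColor(cv2.resize(c,None,fx=4,fy=4,interpolation=cv2.INTER_CUBIC),cv2.COLOR_RGB2BGR))
E
python3 plan.py 478.5 287.5 190 -15.7
```

```text
time_s: 6.0
position: [545.1, -41.3, 105.4]
orientation: [[0.005, 0.902, 0.433], [-0.001, 0.433, -0.902], [-1.0, 0.004, 0.003]]
contact_force: [-0.9, 0.6, -3.9]
grip_width: 0.15
t 6.05 pos [544.9 -41.4 105.2] yaw 25.63 grip 0.151 F [-0.6  0.5 -5.3]
 rv [ 0.7213  0.0009 -0.0043] deg [41.33  0.05 -0.25]  then shift [ -84.8 -152.9 -298.6] | shift now [ -85.3   82.7 -325. ] dist 346.1
```

View pics/c3.png

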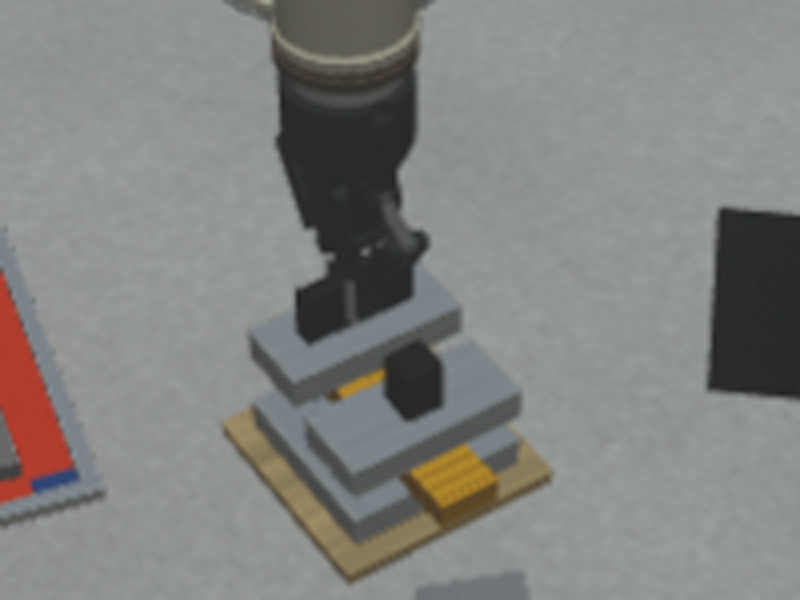

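```bash
python3 -m pendant '[{"gripper":5,"translation":[-25,0,0],"twist":[0,0,0]},{"gripper":5,"translation":[-40,0,0],"twist":[0,0,0]},{"gripper":5,"translation":[-20,0,0],"twist":[0.12,0,0]},{"gripper":5,"translation":[0,0,0],"twist":[0.12,0,0]},{"gripper":5,"translation":[0,0,0],"twist":[0.12,0,0]},{"gripper":5,"translation":[0,0,0],"twist":[0.12,0,0]},{"gripper":5,"translation":[0,0,0],"twist":[0.12,0,0]},{"gripper":5,"translation":[0,0,0],"twist":[0.12,0,0]}]' >/dev/null
python3 plan.py 522.5 275.5 190 -15.7
```

```text
t 7.05 pos [544.3 -41.3 189.8] yaw -15.85 grip 0.153 F [ 0.3 -0.3 -4.5]
 rv [-0.0027 -0.0005 -0.0036] deg [-0.15 -0.03 -0.21]  then shift [-2.000e-01 -1.067e+02 -2.991e+02] | shift now [  -0.4 -107.5 -298.8] dist 317.6
```

```bash
python3 -m pendant '[{"gripper":5,"translation":[0,-9,-25],"twist":[-0.0027,0,-0.0036]},{"gripper":5,"translation":[0,-16,-45],"twist":[0,0,0]},{"gripper":5,"translation":[0,-16,-45],"twist":[0,0,0]},{"gripper":5,"translation":[0,-16,-45],"twist":[0,0,0]},{"gripper":5,"translation":[0,-16,-45],"twist":[0,0,0]},{"gripper":5,"translation":[0,-16,-45],"twist":[0,0,0]},{"gripper":5,"translation":[0,-12,-33],"twist":[0,0,0]},{"gripper":5,"translation":[0,-6,-16],"twist":[0,0,0]}]' >/dev/null
python3 -m pendant '[{"gripper":5,"translation":[0,0,0],"twist":[0,0,0]},{"gripper":5,"translation":[0,0,0],"twist":[0,0,0]}]' >/dev/null
python3 plan.py 522.5 275.5 65 -15.7
```

```text
t 8.3 pos [522.  272.7 190.1] yaw -15.62 grip 0.152 F [ 0.8 -0.7 -3.9]
 rv [ 0.0013  0.0011 -0.0012] deg [ 0.08  0.06 -0.07]  then shift [125.1  -0.2  -2.8] | shift now [125.1  -0.4  -3. ] dist 125.1
```

```bash
python3 -m pendant '[{"gripper":5,"translation":[20,0,-3],"twist":[0,0,0]},{"gripper":5,"translation":[40,0,0],"twist":[0,0,0]},{"gripper":5,"translation":[40,0,0],"twist":[0,0,0]},{"gripper":5,"translation":[25,0,0],"twist":[0,0,0]},{"gripper":5,"translation":[0,0,0],"twist":[0,0,0]},{"gripper":5,"translation":[0,0,0],"twist":[0,0,0]}]' >/dev/null
python3 plan.py 522.5 275.5 39 -15.7
python3 - <<'E'
from m import *
f=grab('top','top_r')
c=np.array(f['image'])[230:350,150:310]
cv2.imwrite('pics/c4.png',cv2.cvtColor(cv2.resize(c,None,fx=5,fy=5,interpolation=cv2.INTER_CUBIC),cv2.COLOR_RGB2BGR))
E
```

```text
t 9.05 pos [523.7 277.4  66.5] yaw -15.58 grip 0.15 F [ 0.9  1.2 -4.1]
 rv [ 0.0022 -0.0014 -0.0024] deg [ 0.12 -0.08 -0.14]  then shift [27.5 -0.7  2.2] | shift now [27.5 -0.7  2.2] dist 27.6
```

View pics/c4.png

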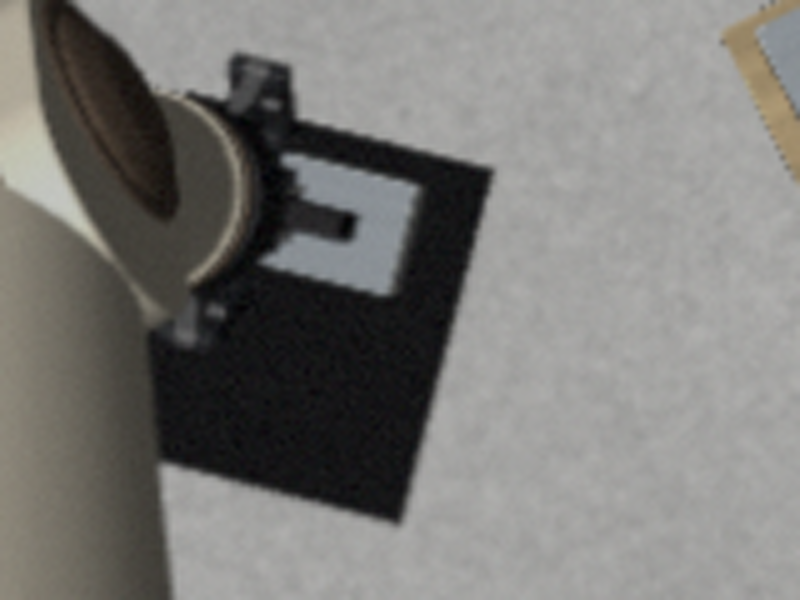

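The rib weight hangs square over the far half of the mat (grip end at about crop 350,225).

```bash
python3 -m pendant '[{"gripper":5,"translation":[14,-0.5,2],"twist":[0.002,0,-0.002]},{"gripper":5,"translation":[8,0,0],"twist":[0,0,0]},{"gripper":5,"translation":[4,0,0],"twist":[0,0,0]},{"gripper":5,"translation":[2,0,0],"twist":[0,0,0]},{"gripper":5,"translation":[0,0,0],"twist":[0,0,0]},{"gripper":5,"translation":[0,0,0],"twist":[0,0,0]}]'
python3 -m pendant '[{"gripper":5,"translation":[1,0,0],"twist":[0,0,0]},{"gripper":5,"translation":[1,0,0],"twist":[0,0,0]},{"gripper":5,"translation":[0,0,0],"twist":[0,0,0]}]'
```

```text
time_s: 9.85
position: [521.5, 276.7, 37.6]
orientation: [[-0.001, 0.963, -0.269], [0.001, -0.269, -0.963], [-1.0, -0.001, -0.001]]
contact_force: [-0.5, 0.6, -4.5]
grip_width: 0.155
time_s: 10.22
position: [521.5, 276.7, 35.7]
orientation: [[-0.001, 0.963, -0.269], [0.001, -0.269, -0.963], [-1.0, -0.001, -0.001]]
contact_force: [-0.6, -0.1, -1.0]
grip_width: 0.152
```

Contact, as predicted at 35.7. Pressing a hair more, then releasing and rising.

```bash
python3 -m pendant '[{"gripper":5,"translation":[0.6,0,0],"twist":[0,0,0]},{"gripper":20,"translation":[0,0,0],"twist":[0,0,0]},{"gripper":25,"translation":[-1,0,0],"twist":[0,0,0]},{"gripper":45,"translation":[-2,0,0],"twist":[0,0,0]},{"gripper":60,"translation":[-3,0,0],"twist":[0,0,0]},{"gripper":60,"translation":[-30,0,0],"twist":[0,0,0]},{"gripper":60,"translation":[-50,0,0],"twist":[0,0,0]},{"gripper":60,"translation":[-60,0,0],"twist":[0,0,0]}]'
python3 plan.py 600 -11 180 25.7
```

```text
time_s: 11.22
position: [520.6, 275.9, 181.4]
orientation: [[-0.003, 0.963, -0.269], [-0.0, -0.269, -0.963], [-1.0, -0.003, 0.001]]
contact_force: [0.8, -0.1, 0.6]
grip_width: 0.6
t 11.22 pos [520.6 275.9 181.4] yaw -15.59 grip 0.6 F [ 0.8 -0.1  0.6]
 rv [-7.206e-01  1.000e-04  2.900e-03] deg [-41.29   0.     0.17]  then shift [  1.4 -52.9 293. ] | shift now [  1.3 153.6 255.1] dist 297.7
```

```bash
python3 -m pendant '[{"gripper":60,"translation":[0,0,0],"twist":[-0.12,0,0]},{"gripper":60,"translation":[0,0,0],"twist":[-0.12,0,0]},{"gripper":60,"translation":[0,0,0],"twist":[-0.12,0,0]},{"gripper":60,"translation":[0,0,0],"twist":[-0.12,0,0]},{"gripper":60,"translation":[0,0,0],"twist":[-0.12,0,0]},{"gripper":60,"translation":[0,0,0],"twist":[-0.12,0,0.003]},{"gripper":60,"translation":[0,-8,45],"twist":[0,0,0]},{"gripper":60,"translation":[0,-9,50],"twist":[0,0,0]}]' >/dev/null
python3 -m pendant '[{"gripper":60,"translation":[0,-9,50],"twist":[0,0,0]},{"gripper":60,"translation":[0,-9,50],"twist":[0,0,0]},{"gripper":60,"translation":[0,-9,50],"twist":[0,0,0]},{"gripper":60,"translation":[0,-9,48],"twist":[0,0,0]},{"gripper":60,"translation":[0,0,0],"twist":[0,0,0]},{"gripper":60,"translation":[0,0,0],"twist":[0,0,0]}]' >/dev/null
python3 plan.py 599.5 -11.5 86 25.7
```

```text
t 12.97 pos [600.4 -10.3 180.3] yaw 25.64 grip 0.601 F [-0.6  0.7  0.3]
 rv [-0.001  -0.0017 -0.0027] deg [-0.06 -0.1  -0.15]  then shift [94.3 -1.3  0.7] | shift now [94.3 -1.6  0.8] dist 94.3
```

```bash
python3 -m pendant '[{"gripper":60,"translation":[20,-1.4,0.7],"twist":[-0.001,-0.0017,-0.0027]},{"gripper":60,"translation":[35,0,0],"twist":[0,0,0]},{"gripper":60,"translation":[25,0,0],"twist":[0,0,0]},{"gripper":60,"translation":[14,0,0],"twist":[0,0,0]},{"gripper":60,"translation":[0,0,0],"twist":[0,0,0]},{"gripper":60,"translation":[0,0,0],"twist":[0,0,0]}]'
python3 -m pendant '[{"gripper":42,"translation":[0,0,0],"twist":[0,0,0]},{"gripper":38,"translation":[0,0,0],"twist":[0,0,0]},{"gripper":36,"translation":[0,0,0],"twist":[0,0,0]},{"gripper":34,"translation":[0,0,0],"twist":[0,0,0]},{"gripper":34,"translation":[0,0,0],"twist":[0,0,0]}]' 20
```

```text
time_s: 13.72
position: [600.5, -11.4, 87.4]
orientation: [[0.002, 0.901, 0.435], [-0.0, 0.435, -0.901], [-1.0, 0.001, 0.001]]
contact_force: [0.3, 0.7, -0.1]
grip_width: 0.597
time_s: 14.35
position: [600.1, -11.8, 86.5]
orientation: [[0.001, 0.901, 0.434], [-0.001, 0.434, -0.901], [-1.0, 0.001, 0.001]]
contact_force: [0.8, 0.4, 0.5]
grip_width: 0.338
```

```bash
python3 -m pendant '[{"gripper":32,"translation":[0,0,0],"twist":[0,0,0]},{"gripper":30,"translation":[0,0,0],"twist":[0,0,0]},{"gripper":28,"translation":[0,0,0],"twist":[0,0,0]}]'
python3 -m pendant '[{"gripper":24,"translation":[0,0,0],"twist":[0,0,0]},{"gripper":18,"translation":[0,0,0],"twist":[0,0,0]},{"gripper":18,"translation":[0,0,0],"twist":[0,0,0]}]' 50
```

```text
time_s: 14.72
position: [600.8, -11.5, 86.8]
orientation: [[0.002, 0.901, 0.434], [-0.0, 0.434, -0.901], [-1.0, 0.002, 0.001]]
contact_force: [4.6, 1.4, 1.0]
grip_width: 0.3
time_s: 15.1
position: [600.8, -11.6, 86.9]
orientation: [[0.002, 0.901, 0.434], [-0.0, 0.434, -0.901], [-1.0, 0.002, 0.001]]
contact_force: [5.7, 1.7, 2.6]
grip_width: 0.296
```

```bash
python3 -m pendant '[{"gripper":18,"translation":[-3,0,0],"twist":[0,0,0]},{"gripper":18,"translation":[-6,0,0],"twist":[0,0,0]},{"gripper":18,"translation":[-11,0,0],"twist":[0,0,0]},{"gripper":18,"translation":[-25,0,0],"twist":[0,0,0]},{"gripper":18,"translation":[-40,0,0],"twist":[0,0,0]},{"gripper":18,"translation":[-20,0,0],"twist":[0.06,0,0]},{"gripper":18,"translation":[0,0,0],"twist":[0.12,0,0]},{"gripper":18,"translation":[0,0,0],"twist":[0.12,0,0]}]' 60
python3 -m pendant '[{"gripper":18,"translation":[0,0,0],"twist":[0.12,0,0]},{"gripper":18,"translation":[0,0,0],"twist":[0.12,0,0]},{"gripper":18,"translation":[0,0,0],"twist":[0.12,0,0]},{"gripper":18,"translation":[0,0,0],"twist":[0.06,0,0]},{"gripper":18,"translation":[0,0,0],"twist":[0,0,0]},{"gripper":18,"translation":[0,0,0],"twist":[0,0,0]}]' >/dev/null
python3 plan.py 436 300 190 -15.7
```

```text
time_s: 16.1
position: [599.2, -12.1, 192.1]
orientation: [[0.0, 0.99, 0.144], [-0.001, 0.144, -0.99], [-1.0, 0.0, 0.001]]
contact_force: [0.0, -0.7, -5.8]
grip_width: 0.287
t 16.85 pos [599.4 -11.9 191.4] yaw -15.46 grip 0.297 F [-0.5 -0.6 -4.8]
 rv [0.0041 0.0007 0.    ] deg [0.24 0.04 0.  ]  then shift [   1.4 -241.7 -256. ] | shift now [   1.3 -240.6 -257. ] dist 352.1
```

```bash
python3 -m pendant '[{"gripper":18,"translation":[0,-22,-24],"twist":[0.003,0,0]},{"gripper":18,"translation":[0,-36,-38],"twist":[0,0,0]},{"gripper":18,"translation":[0,-36,-38],"twist":[0,0,0]},{"gripper":18,"translation":[0,-36,-38],"twist":[0,0,0]},{"gripper":18,"translation":[0,-36,-38],"twist":[0,0,0]},{"gripper":18,"translation":[0,-36,-38],"twist":[0,0,0]},{"gripper":18,"translation":[0,-26,-28],"twist":[0,0,0]},{"gripper":18,"translation":[0,-13,-14],"twist":[0,0,0]}]' >/dev/null
python3 -m pendant '[{"gripper":18,"translation":[0,0,0],"twist":[0,0,0]},{"gripper":18,"translation":[0,0,0],"twist":[0,0,0]}]' >/dev/null
python3 plan.py 436 300 41 -15.7
```

```text
t 18.1 pos [437.5 298.5 191.2] yaw -15.75 grip 0.293 F [ 0.9 -0.1 -4.7]
 rv [-0.0009  0.0012 -0.0009] deg [-0.05  0.07 -0.05]  then shift [150.2  -1.9  -1. ] | shift now [150.2  -2.   -1.2] dist 150.2
```

```bash
python3 -m pendant '[{"gripper":18,"translation":[20,-1.9,-1],"twist":[0,0,0]},{"gripper":18,"translation":[40,0,0],"twist":[0,0,0]},{"gripper":18,"translation":[40,0,0],"twist":[0,0,0]},{"gripper":18,"translation":[28,0,0],"twist":[0,0,0]},{"gripper":18,"translation":[14,0,0],"twist":[0,0,0]},{"gripper":18,"translation":[7,0,0],"twist":[0,0,0]},{"gripper":18,"translation":[0,0,0],"twist":[0,0,0]},{"gripper":18,"translation":[0,0,0],"twist":[0,0,0]}]'
python3 -m pendant '[{"gripper":18,"translation":[1,0,0],"twist":[0,0,0]},{"gripper":18,"translation":[1,0,0],"twist":[0,0,0]},{"gripper":18,"translation":[1,0,0],"twist":[0,0,0]},{"gripper":18,"translation":[0,0,0],"twist":[0,0,0]}]'
```

```text
time_s: 19.1
position: [436.2, 301.7, 43.1]
orientation: [[0.002, 0.963, -0.271], [0.001, -0.271, -0.963], [-1.0, 0.002, -0.001]]
contact_force: [-0.9, 1.6, -4.5]
grip_width: 0.295
time_s: 19.6
position: [435.2, 301.1, 39.0]
orientation: [[-0.0, 0.963, -0.271], [-0.001, -0.271, -0.963], [-1.0, 0.0, 0.001]]
contact_force: [0.4, -0.1, -4.4]
grip_width: 0.294
```

```bash
python3 -m pendant '[{"gripper":18,"translation":[1,0,0],"twist":[0,0,0]},{"gripper":18,"translation":[0.5,0,0],"twist":[0,0,0]},{"gripper":18,"translation":[0.5,0,0],"twist":[0,0,0]},{"gripper":18,"translation":[0,0,0],"twist":[0,0,0]}]'
```

```text
time_s: 20.1
position: [435.3, 301.1, 37.0]
orientation: [[0.0, 0.963, -0.271], [-0.001, -0.271, -0.963], [-1.0, 0.0, 0.001]]
contact_force: [-0.1, 0.5, -4.5]
grip_width: 0.293
```

```bash
python3 -m pendant '[{"gripper":18,"translation":[0.6,0,0],"twist":[0,0,0]},{"gripper":18,"translation":[0.6,0,0],"twist":[0,0,0]},{"gripper":18,"translation":[0,0,0],"twist":[0,0,0]}]'
```

```text
time_s: 20.48
position: [435.4, 301.2, 36.8]
orientation: [[0.0, 0.963, -0.271], [-0.0, -0.271, -0.963], [-1.0, 0.0, 0.0]]
contact_force: [-2.3, -1.9, 7.0]
grip_width: 0.292
```

```bash
python3 -m pendant '[{"gripper":33,"translation":[0,0,0],"twist":[0,0,0]},{"gripper":38,"translation":[-1,0,0],"twist":[0,0,0]},{"gripper":50,"translation":[-2,0,0],"twist":[0,0,0]},{"gripper":60,"translation":[-4,0,0],"twist":[0,0,0]},{"gripper":60,"translation":[-30,0,0],"twist":[0,0,0]},{"gripper":70,"translation":[-50,0,0],"twist":[0,0,0]},{"gripper":80,"translation":[-50,0,0],"twist":[0,0,0]},{"gripper":80,"translation":[-10,0,0],"twist":[0.12,0,0]}]' 30 >/dev/null
python3 -m pendant '[{"gripper":80,"translation":[0,0,0],"twist":[0.12,0,0]},{"gripper":80,"translation":[0,0,0],"twist":[0.12,0,0]},{"gripper":80,"translation":[0,0,0],"twist":[0.12,0,0]},{"gripper":80,"translation":[0,0,0],"twist":[0.12,0,0]},{"gripper":80,"translation":[0,0,0],"twist":[0.12,0,0]},{"gripper":80,"translation":[0,0,0],"twist":[0.12,0,0]},{"gripper":80,"translation":[0,0,0],"twist":[0,0,0]}]' 
python3 - <<'E'
from m import *
f=grab('top','top2'); I=rgb(f);r,g,b=I[...,0],I[...,1],I[...,2]
y=(r-b>100)&(g-b>50)
bl=blobs(f,y,(290,200,385,300),15)
print('sample',[rect(f,c,54) for c in bl])
f2=grab('scene','scene2');I=rgb(f2);r,g,b=I[...,0],I[...,1],I[...,2]
print('S sample',[rect(f2,c,54) for c in blobs(f2,(r-b>90)&(g-b>40)&(r>170),(260,200,380,310),15)])
vis=np.hstack([np.array(f['image'])[190:360,150:390],np.array(f2['image'])[170:340,250:490]])
vis=np.vstack([np.array(f['image'])[200:350,150:400],np.array(f2['image'])[170:320,230:480]])
cv2.imwrite('pics/c5.png',cv2.cvtColor(cv2.resize(vis,None,fx=2,fy=2,interpolation=cv2.INTER_CUBIC),cv2.COLOR_RGB2BGR))
E
python3 plan.py 571.5 -25.7 180 -64.4
```

```text
time_s: 22.35
position: [435.2, 301.3, 183.1]
orientation: [[0.0, 0.442, -0.897], [-0.001, -0.897, -0.442], [-1.0, 0.001, -0.0]]
contact_force: [0.3, -0.7, -0.1]
grip_width: 0.798
sample [array([569.6, -27. , 184.3,  35.7,  25.9])]
S sample []
t 22.45 pos [435.2 301.3 183. ] yaw -63.68 grip 0.799 F [ 1.   0.8 -0.1]
 rv [ 0.0125 -0.     -0.0006] deg [ 0.72 -0.   -0.03]  then shift [  3.  353.8  18.4] | shift now [  3.2 353.5  22.9] dist 354.3
```

View pics/c5.png

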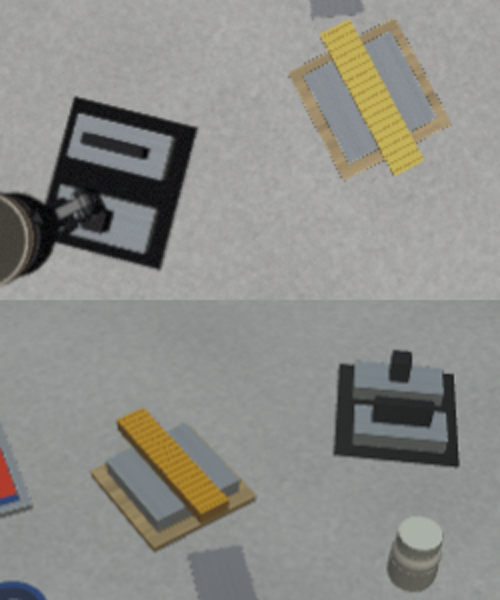

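```bash
python3 -m pendant '[{"gripper":80,"translation":[0,30,2],"twist":[0.007,0,0]},{"gripper":80,"translation":[0,55,3],"twist":[0,0,0]},{"gripper":80,"translation":[0,55,3],"twist":[0,0,0]},{"gripper":80,"translation":[0,55,3],"twist":[0,0,0]},{"gripper":80,"translation":[0,55,3],"twist":[0,0,0]},{"gripper":80,"translation":[0,55,3],"twist":[0,0,0]},{"gripper":80,"translation":[0,35,2],"twist":[0,0,0]},{"gripper":80,"translation":[0,14,1],"twist":[0,0,0]}]' >/dev/null
python3 -m pendant '[{"gripper":80,"translation":[40,0,0],"twist":[0,0,0]},{"gripper":80,"translation":[30,0,0],"twist":[0,0,0]},{"gripper":80,"translation":[0,0,0],"twist":[0,0,0]},{"gripper":80,"translation":[0,0,0],"twist":[0,0,0]}]' >/dev/null
python3 plan.py 571 -27 60 -64.1
```

```text
t 23.95 pos [572.  -25.3 114.1] yaw -64.14 grip 0.797 F [-0.  -0.2  0.3]
 rv [-0.0008 -0.0009 -0.0007] deg [-0.04 -0.05 -0.04]  then shift [54.1  1.1  1.6] | shift now [54.1  1.   1.7] dist 54.1
```

```bash
python3 -m pendant '[{"gripper":72,"translation":[20,1.1,1.6],"twist":[0,0,0]},{"gripper":72,"translation":[25,0,0],"twist":[0,0,0]},{"gripper":72,"translation":[15,0,0],"twist":[0,0,0]},{"gripper":72,"translation":[7,0,0],"twist":[0,0,0]},{"gripper":60,"translation":[0,0,0],"twist":[0,0,0]},{"gripper":56,"translation":[0,0,0],"twist":[0,0,0]},{"gripper":52,"translation":[0,0,0],"twist":[0,0,0]},{"gripper":52,"translation":[0,0,0],"twist":[0,0,0]}]' 20
python3 plan.py 571 -27 45 -64.1
```

```text
time_s: 24.95
position: [570.7, -27.9, 46.5]
orientation: [[0.001, 0.435, -0.901], [-0.001, -0.901, -0.435], [-1.0, 0.001, -0.001]]
contact_force: [0.3, 0.0, -0.4]
grip_width: 0.52
t 24.95 pos [570.7 -27.9  46.5] yaw -64.23 grip 0.52 F [ 0.3  0.  -0.4]
 rv [-0.0023 -0.0005 -0.0009] deg [-0.13 -0.03 -0.05]  then shift [ 1.5 -0.7 -0.7] | shift now [ 1.5 -0.7 -0.7] dist 1.8
```

```bash
python3 -m pendant '[{"gripper":52,"translation":[2,-0.3,-0.3],"twist":[0,0,0]},{"gripper":52,"translation":[0,0,0],"twist":[0,0,0]},{"gripper":50,"translation":[0,0,0],"twist":[0,0,0]}]'
python3 -m pendant '[{"gripper":48,"translation":[0,0,0],"twist":[0,0,0]},{"gripper":46,"translation":[0,0,0],"twist":[0,0,0]},{"gripper":44,"translation":[0,0,0],"twist":[0,0,0]},{"gripper":38,"translation":[0,0,0],"twist":[0,0,0]},{"gripper":38,"translation":[0,0,0],"twist":[0,0,0]}]' 30
python3 -c "
from h import *
f=grab('scene');c=np.array(f['image'])[170:300,230:400]
cv2.imwrite('pics/c6.png',cv2.cvtColor(cv2.resize(c,None,fx=4,fy=4,interpolation=cv2.INTER_CUBIC),cv2.COLOR_RGB2BGR))"
```

```text
time_s: 25.32
position: [570.5, -27.6, 44.0]
orientation: [[0.0, 0.435, -0.901], [-0.001, -0.901, -0.435], [-1.0, 0.001, 0.0]]
contact_force: [0.5, -0.3, 0.5]
grip_width: 0.499
time_s: 25.95
position: [570.7, -27.7, 44.3]
orientation: [[0.0, 0.435, -0.901], [-0.001, -0.901, -0.435], [-1.0, 0.001, -0.0]]
contact_force: [-0.2, -0.8, 3.9]
grip_width: 0.458
```

View pics/c6.png

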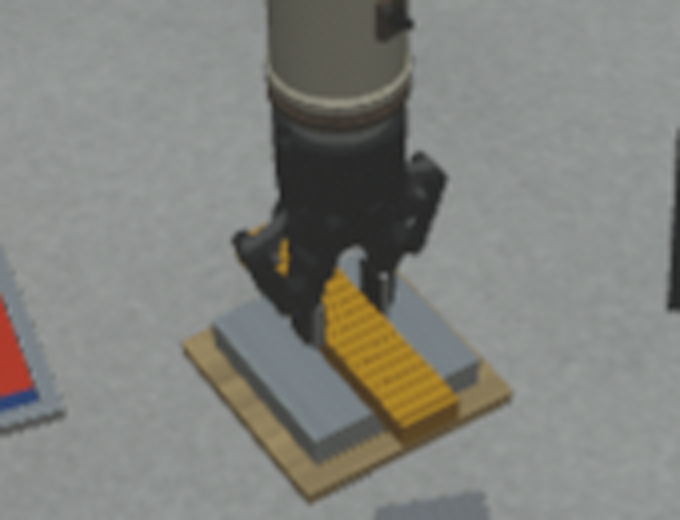

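```bash
python3 -m pendant '[{"gripper":38,"translation":[-4,0,0],"twist":[0,0,0]},{"gripper":38,"translation":[-8,0,0],"twist":[0,0,0]},{"gripper":38,"translation":[-20,0,0],"twist":[0,0,0]},{"gripper":38,"translation":[-35,0,0],"twist":[0,0,0]},{"gripper":38,"translation":[-30,0,0],"twist":[0,0,0]},{"gripper":38,"translation":[0,0,0],"twist":[0.1,0,0]},{"gripper":38,"translation":[0,0,0],"twist":[0.11,0,0]},{"gripper":38,"translation":[0,0,0],"twist":[0,0,0]}]'
python3 plan.py 472.3 -295.3 140 -76.4
```

```text
time_s: 27.0
position: [570.9, -27.3, 142.4]
orientation: [[0.002, 0.239, -0.971], [-0.001, -0.971, -0.239], [-1.0, 0.001, -0.001]]
contact_force: [0.5, -0.6, -1.3]
grip_width: 0.455
t 27.0 pos [570.9 -27.3 142.4] yaw -76.2 grip 0.455 F [ 0.5 -0.6 -1.3]
 rv [ 0.0035 -0.0014 -0.0009] deg [ 0.2  -0.08 -0.05]  then shift [  2.4 237.3 158.8] | shift now [  2.4 236.7 159.7] dist 285.5
```

```bash
python3 -m pendant '[{"gripper":38,"translation":[0,16,11],"twist":[0.003,0,0]},{"gripper":38,"translation":[0,37,25],"twist":[0,0,0]},{"gripper":38,"translation":[0,44,29.5],"twist":[0,0,0]},{"gripper":38,"translation":[0,44,29.5],"twist":[0,0,0]},{"gripper":38,"translation":[0,40,27],"twist":[0,0,0]},{"gripper":38,"translation":[0,32,21],"twist":[0,0,0]},{"gripper":38,"translation":[0,18,12],"twist":[0,0,0]},{"gripper":38,"translation":[0,6,4],"twist":[0,0,0]}]' >/dev/null
python3 -m pendant '[{"gripper":38,"translation":[40,0,0],"twist":[0,0,0]},{"gripper":38,"translation":[30,0,0],"twist":[0,0,0]},{"gripper":38,"translation":[0,0,0],"twist":[0,0,0]},{"gripper":38,"translation":[0,0,0],"twist":[0,0,0]}]' >/dev/null
python3 plan.py 472.3 -295.3 45 -76.4
python3 - <<'E'
from m import *
f=grab('top');g=grab('scene')
vis=np.hstack([cv2.resize(np.array(f['image'])[220:350,390:500],None,fx=4,fy=4,interpolation=2),cv2.resize(np.array(g['image'])[190:300,165:255],(425,520),interpolation=2)])
cv2.imwrite('pics/c7.png',cv2.cvtColor(vis[:, :800],cv2.COLOR_RGB2BGR))
for n,F in(('top',f),('scene',g)):
    I=rgb(F);r,gg,b=I[...,0],I[...,1],I[...,2]
    box=(390,215,510,350) if n=='top' else (160,185,260,300)
    print(n,[(rect(F,c,54),cv2.contourArea(c)) for c in blobs(F,(r-b>90)&(gg-b>40)&(r>150),box,15)])
E
```

```text
t 28.5 pos [ 472.2 -295.4   72.2] yaw -76.4 grip 0.459 F [ 1.1  0.2 -0.3]
 rv [ 0.0001 -0.0007 -0.0013] deg [ 0.   -0.04 -0.08]  then shift [27.2 -0.1 -0.1] | shift now [27.2 -0.1 -0.1] dist 27.2
top [(array([ 524.6, -288.9,   85.7,   41.1,   13.1]), 530.5), (array([ 413.1, -316.2,   77.7,   41.1,   13.8]), 427.5)]
scene [(array([ 456.3, -296.4,  162.7,   41.5,   13.1]), 596.5)]
```

View pics/c7.png

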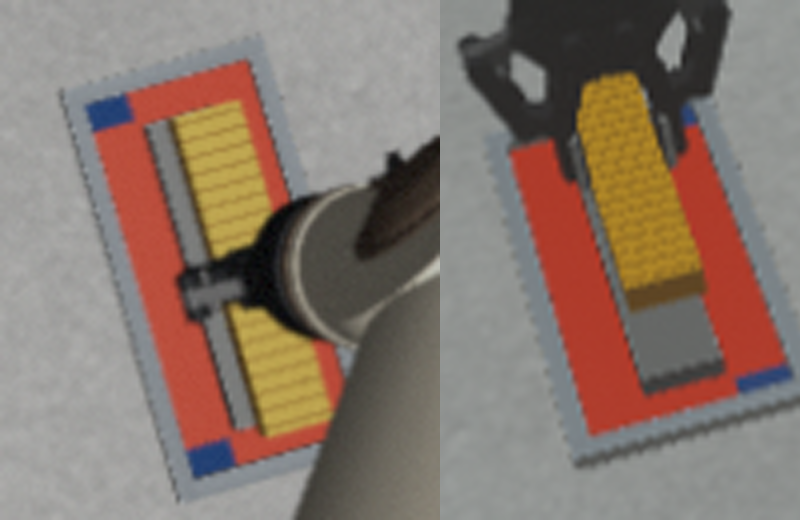

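```bash
cat > samp.py <<'E'
from m import *
import sys
z=float(sys.argv[1])
f=grab('top');I=rgb(f);r,gg,b=I[...,0],I[...,1],I[...,2]
bl=blobs(f,(r-b>80)&(gg-b>35)&(r>130),(390,215,510,350),15)
print('top',rect(f,np.vstack(bl),z),[rect(f,c,z) for c in bl])
E
python3 samp.py 82
```

```text
top [ 471.6 -294.1  191.6   42.2   13.5] [array([ 524. , -281.4,   83.7,   41.4,   14.1]), array([ 416. , -307.8,   77.2,   42. ,   12.8])]
```

The sample sits within about 1 mm of the pad centre in the top view, with both at 13.5°. Lowering it now.

```bash
python3 -m pendant '[{"gripper":38,"translation":[12,0,0],"twist":[0,0,0]},{"gripper":38,"translation":[16,0,0],"twist":[0,0,0]},{"gripper":38,"translation":[10,0,0],"twist":[0,0,0]},{"gripper":38,"translation":[5,0,0],"twist":[0,0,0]},{"gripper":38,"translation":[0,0,0],"twist":[0,0,0]},{"gripper":38,"translation":[0,0,0],"twist":[0,0,0]}]'
python3 -m pendant '[{"gripper":38,"translation":[1,0,0],"twist":[0,0,0]},{"gripper":38,"translation":[1,0,0],"twist":[0,0,0]},{"gripper":38,"translation":[0,0,0],"twist":[0,0,0]}]'
python3 samp.py 38
```

```text
time_s: 29.4
position: [471.9, -295.5, 28.5]
orientation: [[0.001, 0.234, -0.972], [-0.001, -0.972, -0.234], [-1.0, 0.001, -0.0]]
contact_force: [-0.3, -0.0, -0.3]
grip_width: 0.457
time_s: 29.78
position: [471.7, -295.2, 26.3]
orientation: [[0.0, 0.235, -0.972], [-0.001, -0.972, -0.235], [-1.0, 0.001, -0.0]]
contact_force: [-0.2, -0.5, -0.8]
grip_width: 0.457
top [ 469.6 -293.1  190.    41.2   13.7] [array([ 522.5, -280.3,   81.1,   41. ,   13.5]), array([ 414.8, -306.5,   77.3,   41.2,   13.3])]
```

```bash
python3 -m pendant '[{"gripper":38,"translation":[0,0.8,-0.9],"twist":[0,0,0]},{"gripper":38,"translation":[0.7,0,0],"twist":[0,0,0]},{"gripper":38,"translation":[0.5,0,0],"twist":[0,0,0]},{"gripper":38,"translation":[0,0,0],"twist":[0,0,0]}]'
python3 samp.py 36
```

```text
time_s: 30.32
position: [472.8, -295.9, 25.3]
orientation: [[0.0, 0.235, -0.972], [-0.001, -0.972, -0.235], [-1.0, 0.001, -0.0]]
contact_force: [-0.8, 0.7, 3.3]
grip_width: 0.459
top [ 471.4 -294.   191.7   41.6   13.8] [array([ 523.9, -281.2,   83.4,   41.4,   14. ]), array([ 415.7, -307.7,   77.1,   41.6,   13.4])]
```

```bash
python3 -m pendant '[{"gripper":48,"translation":[0,0,0],"twist":[0,0,0]},{"gripper":52,"translation":[-1,0,0],"twist":[0,0,0]},{"gripper":60,"translation":[-3,0,0],"twist":[0,0,0]},{"gripper":60,"translation":[-20,0,0],"twist":[0,0,0]},{"gripper":60,"translation":[-50,0,0],"twist":[0,0,0]},{"gripper":60,"translation":[-60,0,0],"twist":[0,0,0]},{"gripper":60,"translation":[-30,0,0],"twist":[-0.1,0,0]},{"gripper":60,"translation":[0,0,0],"twist":[-0.12,0,0]}]' >/dev/null
python3 -m pendant '[{"gripper":60,"translation":[0,0,0],"twist":[-0.12,0,0]},{"gripper":60,"translation":[0,0,0],"twist":[-0.12,0,0]},{"gripper":60,"translation":[0,0,0],"twist":[-0.12,0,0]},{"gripper":60,"translation":[0,0,0],"twist":[-0.12,0,0]},{"gripper":60,"translation":[0,0,0],"twist":[-0.12,0,0]},{"gripper":60,"translation":[0,0,0],"twist":[-0.12,0,0]},{"gripper":60,"translation":[0,0,0],"twist":[-0.12,0,0]},{"gripper":60,"translation":[0,0,0],"twist":[0,0,0]}]' >/dev/null
python3 plan.py 521.5 276.7 190 -15.7
```

```text
t 32.38 pos [ 472.7 -296.1  190.4] yaw -15.79 grip 0.6 F [-0.2 -0.4  0.5]
 rv [-0.0017  0.0009 -0.0017] deg [-0.09  0.05 -0.1 ]  then shift [ 4.000e-01 -1.080e+02 -5.646e+02] | shift now [-3.000e-01 -1.089e+02 -5.645e+02] dist 574.9
```

```bash
python3 -m pendant '[{"gripper":60,"translation":[0,-5,-25],"twist":[0,0,0]},{"gripper":60,"translation":[0,-9,-48],"twist":[0,0,0]},{"gripper":60,"translation":[0,-9,-48],"twist":[0,0,0]},{"gripper":60,"translation":[0,-9,-48],"twist":[0,0,0]},{"gripper":60,"translation":[0,-9,-48],"twist":[0,0,0]},{"gripper":60,"translation":[0,-9,-48],"twist":[0,0,0]},{"gripper":60,"translation":[0,-9,-48],"twist":[0,0,0]},{"gripper":60,"translation":[0,-9,-48],"twist":[0,0,0]}]' >/dev/null
python3 -m pendant '[{"gripper":60,"translation":[0,-9,-48],"twist":[0,0,0]},{"gripper":60,"translation":[0,-9,-48],"twist":[0,0,0]},{"gripper":60,"translation":[0,-9,-48],"twist":[0,0,0]},{"gripper":60,"translation":[0,-8,-40],"twist":[0,0,0]},{"gripper":60,"translation":[0,-4,-20],"twist":[0,0,0]},{"gripper":60,"translation":[0,0,0],"twist":[0,0,0]},{"gripper":60,"translation":[0,0,0],"twist":[0,0,0]}]' >/dev/null
python3 plan.py 521.5 276.7 36 -15.7
python3 - <<'E'
from m import *
f=grab('top','top3');I=rgb(f);r,g,b=I[...,0],I[...,1],I[...,2]
d=r-b
print('board',[(rect(f,cv2.convexHull(c),12),cv2.contourArea(c)) for c in blobs(f,(d>25)&(r<235),(285,190,390,305),60)])
vis=np.array(f['image'])[195:350,280:500]
cv2.imwrite('pics/c8.png',cv2.cvtColor(cv2.resize(vis,None,fx=3.6,fy=3.6,interpolation=2),cv2.COLOR_RGB2BGR))
E
python3 samp.py 35
```

```text
t 34.25 pos [523.  274.6 188.7] yaw -15.88 grip 0.601 F [-0.3 -0.4  0.4]
 rv [-0.0031  0.0022 -0.0007] deg [-0.18  0.13 -0.04]  then shift [152.7  -2.   -1.6] | shift now [152.7  -2.1  -1.9] dist 152.7
board [(array([571.3, -25.8, 149.8, 149.5, -64. ]), 3579.0)]
top [ 471.4 -294.4  191.9   41.6   13.7] [array([ 471.4, -294.4,  191.9,   41.6,   13.7])]
```

View pics/c8.png

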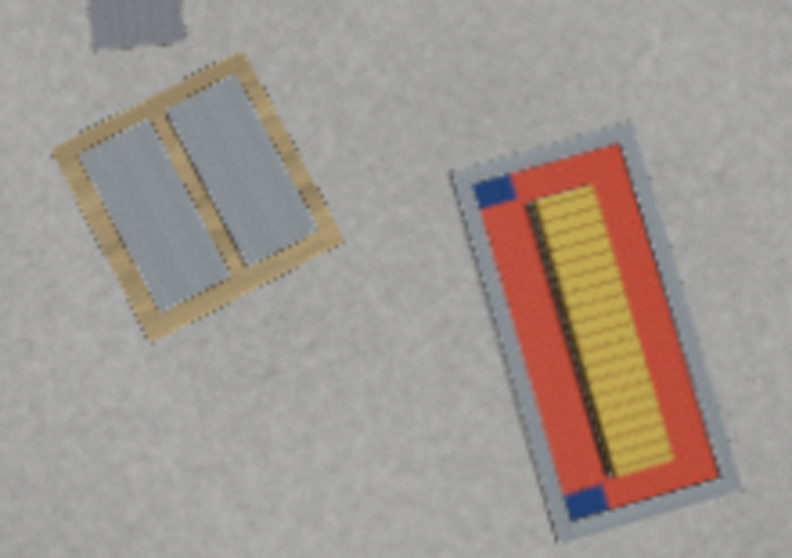

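```bash
python3 -m pendant '[{"gripper":60,"translation":[20,-2,-1.7],"twist":[-0.002,0.002,0]},{"gripper":60,"translation":[45,0,0],"twist":[0,0,0]},{"gripper":60,"translation":[45,0,0],"twist":[0,0,0]},{"gripper":60,"translation":[27,0,0],"twist":[0,0,0]},{"gripper":60,"translation":[13,0,0],"twist":[0,0,0]},{"gripper":60,"translation":[0,0,0],"twist":[0,0,0]},{"gripper":40,"translation":[0,0,0],"twist":[0,0,0]},{"gripper":40,"translation":[0,0,0],"twist":[0,0,0]}]' 30
python3 plan.py 521.5 276.7 37 -15.6
```

```text
time_s: 35.35
position: [522.2, 279.9, 40.1]
orientation: [[0.003, 0.963, -0.269], [0.003, -0.269, -0.963], [-1.0, 0.002, -0.003]]
contact_force: [-0.0, 0.2, -0.1]
grip_width: 0.405
t 35.35 pos [522.2 279.9  40.1] yaw -15.59 grip 0.405 F [-0.   0.2 -0.1]
 rv [ 0.0001 -0.0032 -0.0021] deg [ 0.01 -0.18 -0.12]  then shift [3.1 0.2 3.3] | shift now [3.1 0.2 3.3] dist 4.6
```

```bash
python3 -m pendant '[{"gripper":40,"translation":[0,0.2,3.3],"twist":[0,-0.0032,-0.0021]},{"gripper":40,"translation":[3,0,0],"twist":[0,0,0]},{"gripper":40,"translation":[0,0,0],"twist":[0,0,0]}]'
python3 -m pendant '[{"gripper":24,"translation":[0,0,0],"twist":[0,0,0]},{"gripper":20,"translation":[0,0,0],"twist":[0,0,0]},{"gripper":16,"translation":[0,0,0],"twist":[0,0,0]},{"gripper":10,"translation":[0,0,0],"twist":[0,0,0]},{"gripper":5,"translation":[0,0,0],"twist":[0,0,0]},{"gripper":5,"translation":[0,0,0],"twist":[0,0,0]}]' 50
```

```text
time_s: 35.72
position: [520.3, 276.1, 35.5]
orientation: [[-0.003, 0.963, -0.269], [-0.001, -0.269, -0.963], [-1.0, -0.002, 0.002]]
contact_force: [-0.2, -0.3, -0.4]
grip_width: 0.4
time_s: 36.48
position: [520.9, 276.3, 35.9]
orientation: [[-0.001, 0.963, -0.269], [-0.001, -0.269, -0.963], [-1.0, -0.001, 0.001]]
contact_force: [1.1, -1.1, 1.0]
grip_width: 0.155
```

```bash
python3 -m pendant '[{"gripper":5,"translation":[-4,0,0],"twist":[0,0,0]},{"gripper":5,"translation":[-10,0,0],"twist":[0,0,0]},{"gripper":5,"translation":[-25,0,0],"twist":[0,0,0]},{"gripper":5,"translation":[-45,0,0],"twist":[0,0,0]},{"gripper":5,"translation":[-45,0,0],"twist":[0,0,0]},{"gripper":5,"translation":[-25,0,0],"twist":[-0.065,0,0]},{"gripper":5,"translation":[0,0,0],"twist":[-0.11,0,0]},{"gripper":5,"translation":[0,0,0],"twist":[-0.11,0,0]}]' 60
python3 -m pendant '[{"gripper":5,"translation":[0,0,0],"twist":[-0.11,0,0]},{"gripper":5,"translation":[0,0,0],"twist":[-0.11,0,0]},{"gripper":5,"translation":[0,0,0],"twist":[-0.11,0,0]},{"gripper":5,"translation":[0,0,0],"twist":[-0.11,0,0]},{"gripper":5,"translation":[0,0,0],"twist":[0,0,0]},{"gripper":5,"translation":[0,0,0],"twist":[0,0,0]}]' >/dev/null
python3 plan.py 543 -43 185 25.9
```

```text
time_s: 37.48
position: [520.3, 276.3, 190.4]
orientation: [[-0.002, 1.0, 0.017], [-0.001, 0.017, -1.0], [-1.0, -0.002, 0.001]]
contact_force: [0.8, 0.4, -5.5]
grip_width: 0.154
t 38.23 pos [520.6 276.3 189.7] yaw 25.83 grip 0.153 F [-0.6  0.1 -3.6]
 rv [-0.0013  0.0002  0.003 ] deg [-0.07  0.01  0.17]  then shift [   4.7 -119.3  297. ] | shift now [   5.1 -118.9  297.1] dist 320.1
```

```bash
python3 -m pendant '[{"gripper":5,"translation":[0,-9,23],"twist":[-0.001,0,0.003]},{"gripper":5,"translation":[0,-17,42],"twist":[0,0,0]},{"gripper":5,"translation":[0,-19,48],"twist":[0,0,0]},{"gripper":5,"translation":[0,-19,48],"twist":[0,0,0]},{"gripper":5,"translation":[0,-19,48],"twist":[0,0,0]},{"gripper":5,"translation":[0,-18,44],"twist":[0,0,0]},{"gripper":5,"translation":[0,-12,29],"twist":[0,0,0]},{"gripper":5,"translation":[0,-6,14],"twist":[0,0,0]}]' >/dev/null
python3 -m pendant '[{"gripper":5,"translation":[30,0,0],"twist":[0,0,0]},{"gripper":5,"translation":[40,0,0],"twist":[0,0,0]},{"gripper":5,"translation":[25,0,0],"twist":[0,0,0]},{"gripper":5,"translation":[10,0,0],"twist":[0,0,0]},{"gripper":5,"translation":[0,0,0],"twist":[0,0,0]},{"gripper":5,"translation":[0,0,0],"twist":[0,0,0]}]' >/dev/null
python3 plan.py 543 -43 73 25.9
```

```text
t 39.98 pos [544.9 -41.5  85.9] yaw 26.02 grip 0.152 F [ 0.2 -0.1 -3.9]
 rv [ 0.0021  0.0011 -0.0025] deg [ 0.12  0.06 -0.15]  then shift [12.9 -2.4  0.5] | shift now [12.9 -2.4  0.5] dist 13.2
```

```bash
python3 -m pendant '[{"gripper":5,"translation":[5,-2.4,0.5],"twist":[0.002,0.001,-0.0025]},{"gripper":5,"translation":[5,0,0],"twist":[0,0,0]},{"gripper":5,"translation":[2,0,0],"twist":[0,0,0]},{"gripper":5,"translation":[0,0,0],"twist":[0,0,0]},{"gripper":5,"translation":[0,0,0],"twist":[0,0,0]}]' >/dev/null
python3 plan.py 543 -43 68 25.9
python3 - <<'E'
from m import *
f=grab('top');g=grab('scene')
vis=np.hstack([cv2.resize(np.array(f['image'])[200:300,285:385],None,fx=4,fy=4,interpolation=2),cv2.resize(np.array(g['image'])[210:300,270:360],(400,400),interpolation=2)])
cv2.imwrite('pics/c9.png',cv2.cvtColor(vis,cv2.COLOR_RGB2BGR))
E
```

```text
t 40.6 pos [541.8 -43.2  72.7] yaw 25.89 grip 0.154 F [-0.6  0.1 -4. ]
 rv [-0.0001 -0.0009  0.002 ] deg [-0.01 -0.05  0.11]  then shift [4.7 1.1 0.3] | shift now [4.7 1.2 0.3] dist 4.9
```

View pics/c9.png

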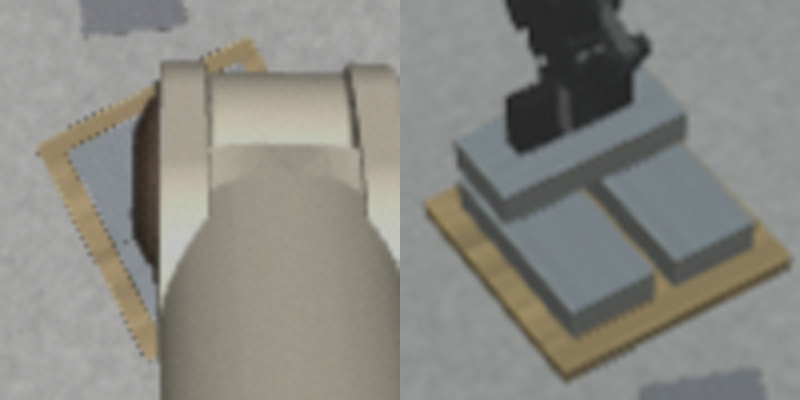

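```bash
python3 -m pendant '[{"gripper":5,"translation":[1.5,0.8,0.2],"twist":[0,0,0]},{"gripper":5,"translation":[1.5,0,0],"twist":[0,0,0]},{"gripper":5,"translation":[0.7,0,0],"twist":[0,0,0]},{"gripper":5,"translation":[0,0,0],"twist":[0,0,0]},{"gripper":5,"translation":[0,0,0],"twist":[0,0,0]}]'
python3 -m pendant '[{"gripper":5,"translation":[0.7,0,0],"twist":[0,0,0]},{"gripper":5,"translation":[0.6,0,0],"twist":[0,0,0]},{"gripper":5,"translation":[0,0,0],"twist":[0,0,0]},{"gripper":5,"translation":[0,0,0],"twist":[0,0,0]}]'
```

```text
time_s: 41.32
position: [542.6, -43.1, 69.0]
orientation: [[-0.002, 0.9, 0.437], [-0.0, 0.437, -0.9], [-1.0, -0.002, -0.001]]
contact_force: [0.0, 0.6, -4.4]
grip_width: 0.149
time_s: 41.82
position: [542.6, -43.0, 67.9]
orientation: [[-0.002, 0.9, 0.437], [-0.0, 0.437, -0.9], [-1.0, -0.002, -0.001]]
contact_force: [-2.4, 0.2, 1.6]
grip_width: 0.153
```

Contact at the expected height, so I'm releasing, rising and turning back toward the mat for the post weight.

```bash
python3 -m pendant '[{"gripper":20,"translation":[0,0,0],"twist":[0,0,0]},{"gripper":26,"translation":[-1,0,0],"twist":[0,0,0]},{"gripper":40,"translation":[-2,0,0],"twist":[0,0,0]},{"gripper":60,"translation":[-4,0,0],"twist":[0,0,0]},{"gripper":60,"translation":[-30,0,0],"twist":[0,0,0]},{"gripper":60,"translation":[-50,0,0],"twist":[0,0,0]},{"gripper":60,"translation":[-35,0,0],"twist":[0.1,0,0]},{"gripper":60,"translation":[0,0,0],"twist":[0.12,0,0]}]' >/dev/null
python3 -m pendant '[{"gripper":60,"translation":[0,0,0],"twist":[0.12,0,0]},{"gripper":60,"translation":[0,0,0],"twist":[0.12,0,0]},{"gripper":60,"translation":[0,0,0],"twist":[0.12,0,0]},{"gripper":60,"translation":[0,0,0],"twist":[0.14,0,0]},{"gripper":60,"translation":[0,0,0],"twist":[0,0,0]}]' >/dev/null
python3 plan.py 435.4 301.2 190 -15.7
```

```text
t 43.45 pos [542.9 -43.  190. ] yaw -15.28 grip 0.601 F [-0.   0.1 -0.3]
 rv [0.0072 0.0007 0.0017] deg [0.42 0.04 0.09]  then shift [  -0.  -196.6 -302.3] | shift now [ 1.000e-01 -1.944e+02 -3.037e+02] dist 360.6
```

```bash
python3 -m pendant '[{"gripper":60,"translation":[0,-16,-25],"twist":[0.005,0,0]},{"gripper":60,"translation":[0,-29,-45],"twist":[0,0,0]},{"gripper":60,"translation":[0,-29,-45],"twist":[0,0,0]},{"gripper":60,"translation":[0,-29,-45],"twist":[0,0,0]},{"gripper":60,"translation":[0,-29,-45],"twist":[0,0,0]},{"gripper":60,"translation":[0,-29,-45],"twist":[0,0,0]},{"gripper":60,"translation":[0,-23,-36],"twist":[0,0,0]},{"gripper":60,"translation":[0,-10,-14],"twist":[0,0,0]}]' >/dev/null
python3 -m pendant '[{"gripper":60,"translation":[0,0,0],"twist":[0,0,0]},{"gripper":60,"translation":[0,0,0],"twist":[0,0,0]}]' >/dev/null
python3 plan.py 435.4 301.2 38 -15.7
python3 - <<'E'
from m import *
f=grab('top','top4');I=rgb(f);r,g,b=I[...,0],I[...,1],I[...,2];mx=I.max(2)
print('board',[rect(f,cv2.convexHull(c),12) for c in blobs(f,(r-b>25),(285,190,390,305),60)])
print('rib',[rect(f,c,96) for c in blobs(f,mx<60,(290,200,385,300))])
cv2.imwrite('pics/c10.png',cv2.cvtColor(cv2.resize(np.array(f['image'])[200:300,285:385],None,fx=5.5,fy=5.5,interpolation=2),cv2.COLOR_RGB2BGR))
E
```

```text
t 44.7 pos [437.8 295.8 189.8] yaw -15.76 grip 0.602 F [ 0.3 -0.1  0.9]
 rv [-0.0011  0.0019  0.0015] deg [-0.06  0.11  0.09]  then shift [151.8  -3.7  -4.5] | shift now [151.8  -3.5  -4.8] dist 151.9
board [array([571.2, -25.8, 149.8, 149.3, -64.1])]
rib [array([539.9, -39.7,  72. ,  12.5, -63.8])]
```

View pics/c10.png

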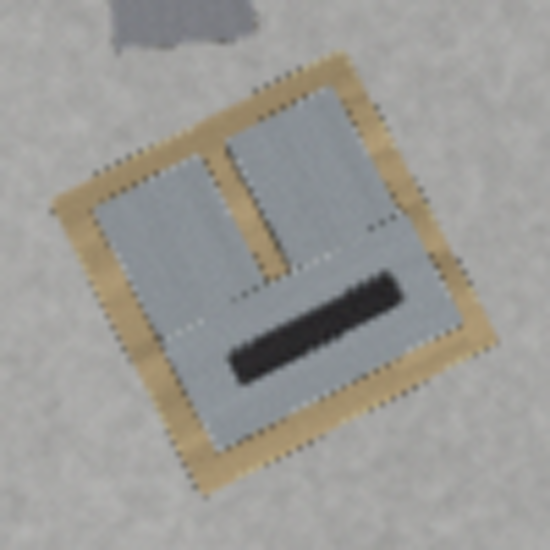

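```bash
python3 -m pendant '[{"gripper":60,"translation":[20,-3.6,-4.6],"twist":[-0.001,0.002,0.0015]},{"gripper":60,"translation":[45,0,0],"twist":[0,0,0]},{"gripper":60,"translation":[45,0,0],"twist":[0,0,0]},{"gripper":60,"translation":[27,0,0],"twist":[0,0,0]},{"gripper":60,"translation":[12,0,0],"twist":[0,0,0]},{"gripper":50,"translation":[0,0,0],"twist":[0,0,0]},{"gripper":50,"translation":[0,0,0],"twist":[0,0,0]}]' 30 >/dev/null
python3 plan.py 435.4 301.2 37.5 -15.7
```

```text
t 45.62 pos [435.7 304.   42.1] yaw -15.62 grip 0.496 F [ 0.1  0.2 -0.1]
 rv [ 0.0014 -0.003  -0.0009] deg [ 0.08 -0.17 -0.05]  then shift [4.6 0.5 2.7] | shift now [4.6 0.5 2.7] dist 5.4
```

```bash
python3 -m pendant '[{"gripper":50,"translation":[2,0.4,2.7],"twist":[0.0014,-0.003,-0.001]},{"gripper":45,"translation":[2,0,0],"twist":[0,0,0]},{"gripper":40,"translation":[0,0,0],"twist":[0,0,0]},{"gripper":36,"translation":[0,0,0],"twist":[0,0,0]}]'
python3 -m pendant '[{"gripper":32,"translation":[0,0,0],"twist":[0,0,0]},{"gripper":30,"translation":[0,0,0],"twist":[0,0,0]},{"gripper":26,"translation":[0,0,0],"twist":[0,0,0]},{"gripper":18,"translation":[0,0,0],"twist":[0,0,0]},{"gripper":18,"translation":[0,0,0],"twist":[0,0,0]}]' 50
```

```text
time_s: 46.12
position: [434.1, 301.0, 37.0]
orientation: [[-0.002, 0.963, -0.27], [-0.001, -0.27, -0.963], [-1.0, -0.002, 0.002]]
contact_force: [-0.1, 0.4, -0.2]
grip_width: 0.36
time_s: 46.75
position: [435.0, 301.0, 37.3]
orientation: [[-0.001, 0.963, -0.27], [-0.001, -0.27, -0.963], [-1.0, -0.0, 0.001]]
contact_force: [3.1, -1.6, 4.7]
grip_width: 0.295
```

```bash
python3 -m pendant '[{"gripper":18,"translation":[-4,0,0],"twist":[0,0,0]},{"gripper":18,"translation":[-10,0,0],"twist":[0,0,0]},{"gripper":18,"translation":[-25,0,0],"twist":[0,0,0]},{"gripper":18,"translation":[-45,0,0],"twist":[0,0,0]},{"gripper":18,"translation":[-45,0,0],"twist":[0,0,0]},{"gripper":18,"translation":[-25,0,0],"twist":[-0.065,0,0]},{"gripper":18,"translation":[0,0,0],"twist":[-0.11,0,0]},{"gripper":18,"translation":[0,0,0],"twist":[-0.11,0,0]}]' 60
python3 -m pendant '[{"gripper":18,"translation":[0,0,0],"twist":[-0.11,0,0]},{"gripper":18,"translation":[0,0,0],"twist":[-0.11,0,0]},{"gripper":18,"translation":[0,0,0],"twist":[-0.11,0,0]},{"gripper":18,"translation":[0,0,0],"twist":[-0.11,0,0]},{"gripper":18,"translation":[0,0,0],"twist":[0,0,0]},{"gripper":18,"translation":[0,0,0],"twist":[0,0,0]}]' >/dev/null
python3 plan.py 601.4 -11.3 190 25.9
```

```text
time_s: 47.75
position: [433.1, 301.0, 191.1]
orientation: [[-0.003, 1.0, 0.016], [-0.002, 0.016, -1.0], [-1.0, -0.003, 0.002]]
contact_force: [-0.5, -0.7, -5.2]
grip_width: 0.295
t 48.5 pos [433.8 300.9 190.7] yaw 25.77 grip 0.291 F [-1.2  0.1 -5.3]
 rv [-0.0023  0.0003  0.0034] deg [-0.13  0.02  0.19]  then shift [  0.7  14.4 354.1] | shift now [  0.7  15.2 354. ] dist 354.4
```

```bash
python3 -m pendant '[{"gripper":18,"translation":[0,1,25],"twist":[-0.002,0,0.0034]},{"gripper":18,"translation":[0,2,50],"twist":[0,0,0]},{"gripper":18,"translation":[0,2,55],"twist":[0,0,0]},{"gripper":18,"translation":[0,2,55],"twist":[0,0,0]},{"gripper":18,"translation":[0,2,55],"twist":[0,0,0]},{"gripper":18,"translation":[0,2,55],"twist":[0,0,0]},{"gripper":18,"translation":[0,2,38],"twist":[0,0,0]},{"gripper":18,"translation":[0,1,20],"twist":[0,0,0]}]' >/dev/null
python3 -m pendant '[{"gripper":18,"translation":[30,0,0],"twist":[0,0,0]},{"gripper":18,"translation":[40,0,0],"twist":[0,0,0]},{"gripper":18,"translation":[25,0,0],"twist":[0,0,0]},{"gripper":18,"translation":[9,0,0],"twist":[0,0,0]},{"gripper":18,"translation":[0,0,0],"twist":[0,0,0]},{"gripper":18,"translation":[0,0,0],"twist":[0,0,0]}]' >/dev/null
python3 plan.py 601.4 -11.3 74 25.9
```

```text
t 50.25 pos [602.9  -9.7  88.4] yaw 26.0 grip 0.288 F [-0.1 -0.8 -5. ]
 rv [ 0.0017  0.0011 -0.0033] deg [ 0.1   0.06 -0.19]  then shift [14.4 -2.1  0.8] | shift now [14.4 -2.1  0.8] dist 14.5
```

```bash
python3 -m pendant '[{"gripper":18,"translation":[4,-2,0.8],"twist":[0.002,0.001,-0.003]},{"gripper":18,"translation":[5,0,0],"twist":[0,0,0]},{"gripper":18,"translation":[3,0,0],"twist":[0,0,0]},{"gripper":18,"translation":[0,0,0],"twist":[0,0,0]},{"gripper":18,"translation":[0,0,0],"twist":[0,0,0]}]' >/dev/null
python3 plan.py 601.4 -11.3 69.3 25.9
```

```text
t 50.88 pos [600.4 -11.6  75. ] yaw 25.87 grip 0.291 F [ 0.2  0.4 -5.5]
 rv [-0.0005 -0.0008  0.0019] deg [-0.03 -0.05  0.11]  then shift [5.7 1.  0.2] | shift now [5.7 1.  0.2] dist 5.8
```

```bash
python3 -m pendant '[{"gripper":18,"translation":[1.5,0.7,0.2],"twist":[0,0,0]},{"gripper":18,"translation":[1.5,0,0],"twist":[0,0,0]},{"gripper":18,"translation":[1.2,0,0],"twist":[0,0,0]},{"gripper":18,"translation":[0,0,0],"twist":[0,0,0]},{"gripper":18,"translation":[0,0,0],"twist":[0,0,0]}]'
python3 -m pendant '[{"gripper":18,"translation":[0.7,0,0],"twist":[0,0,0]},{"gripper":18,"translation":[0.6,0,0],"twist":[0,0,0]},{"gripper":18,"translation":[0.4,0,0],"twist":[0,0,0]},{"gripper":18,"translation":[0,0,0],"twist":[0,0,0]}]'
```

```text
time_s: 51.5
position: [601.0, -11.5, 70.8]
orientation: [[-0.002, 0.9, 0.436], [-0.0, 0.436, -0.9], [-1.0, -0.002, -0.001]]
contact_force: [-0.5, -0.6, -4.6]
grip_width: 0.292
time_s: 52.0
position: [601.0, -11.4, 69.4]
orientation: [[-0.002, 0.9, 0.436], [-0.0, 0.436, -0.9], [-1.0, -0.002, -0.001]]
contact_force: [-2.3, 0.6, 0.3]
grip_width: 0.295
```

Contact. Releasing, rising and moving aside toward the robot's left so the top view is clear.

```bash
python3 -m pendant '[{"gripper":18,"translation":[0.4,0,0],"twist":[0,0,0]},{"gripper":34,"translation":[0,0,0],"twist":[0,0,0]},{"gripper":38,"translation":[-1,0,0],"twist":[0,0,0]},{"gripper":50,"translation":[-2,0,0],"twist":[0,0,0]},{"gripper":60,"translation":[-4,0,0],"twist":[0,0,0]},{"gripper":60,"translation":[-30,0,0],"twist":[0,0,0]},{"gripper":60,"translation":[-50,0,0],"twist":[0,0,0]},{"gripper":60,"translation":[-40,0,0],"twist":[0,0,0]}]' >/dev/null
python3 -m pendant '[{"gripper":60,"translation":[0,0,-30],"twist":[0,0,0]},{"gripper":60,"translation":[0,0,-50],"twist":[0,0,0]},{"gripper":60,"translation":[0,0,-50],"twist":[0,0,0]},{"gripper":60,"translation":[0,0,-50],"twist":[0,0,0]},{"gripper":60,"translation":[0,0,-50],"twist":[0,0,0]},{"gripper":60,"translation":[0,0,-50],"twist":[0,0,0]},{"gripper":60,"translation":[0,0,-40],"twist":[0,0,0]},{"gripper":60,"translation":[0,0,0],"twist":[0,0,0]}]'
python3 - <<'E'
from m import *
f=grab('top','top5');g=grab('scene');I=rgb(f);r,gg,b=I[...,0],I[...,1],I[...,2];mx=I.max(2)
print('board',[rect(f,cv2.convexHull(c),12) for c in blobs(f,(r-b>25),(285,190,390,305),60)])
print('grips',[rect(f,c,96) for c in blobs(f,mx<60,(290,200,385,300))])
vis=np.hstack([cv2.resize(np.array(f['image'])[200:300,285:385],(400,400),interpolation=2),cv2.resize(np.array(g['image'])[195:345,160:310+0],(400,400),interpolation=2)])
vis=np.vstack([cv2.resize(np.array(f['image'])[190:350,285:500],(538,400)),]);w=cv2.resize(np.array(g['image'])[200:300,265:330+35][:, :65+35],(262,262))
pad=np.zeros((400,262,3),np.uint8);pad[:262]=w
cv2.imwrite('pics/c11.png',cv2.cvtColor(np.hstack([vis,pad]),cv2.COLOR_RGB2BGR))
E
python3 samp.py 35
```

```text
time_s: 54.0
position: [459.5, 280.6, 196.4]
orientation: [[-0.002, 0.897, 0.443], [0.002, 0.443, -0.897], [-1.0, -0.001, -0.003]]
contact_force: [1.7, -0.4, -0.2]
grip_width: 0.595
board [array([571.4, -25.7, 149.9, 149.6, -64.1])]
grips [array([539.9, -39.7,  72. ,  12.4, -63.6]), array([598.4, -11. ,  25.6,  24.5,  25. ])]
top [ 471.4 -294.4  191.9   41.6   13.7] [array([ 471.4, -294.4,  191.9,   41.6,   13.7])]
```

View pics/c11.png

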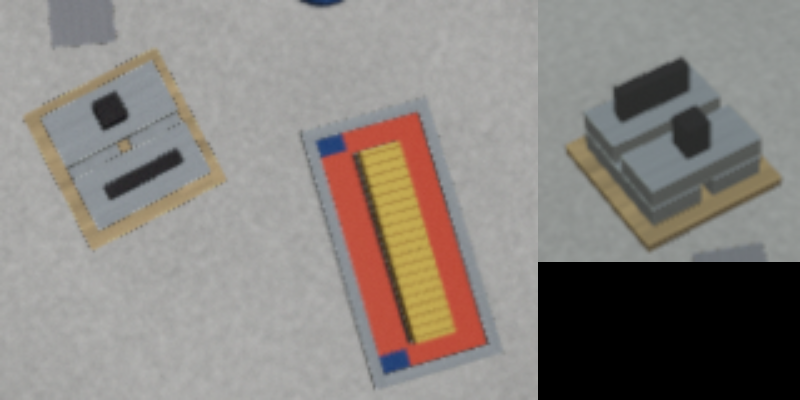

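```bash
python3 -c "
from cell import manip
print(manip.sign_off(), manip.sense()['time_s'])"
```

```text
the job is handed in; nothing more can be done
the job is handed in; nothing more can be done
```

The job is done and handed in, finished at about 54 s of the 141 s allowed. I moved both weights to the mat, laid the sample on the pad, then put the rib weight and then the post weight back on the pile. I set each piece down slowly until it touched at the expected height, then released it.

**Last checks (top camera):**
- **Sample:** it measures (471.4, -294.4) at 13.7°, against the pad at (471.0, -293.9) and 13.6°.
- **Post weight:** it is about 0.5 mm from where it started, flat on the bars and crosswise to them.
- **Rib weight:** it is about 1.2 mm from where it started, also flat and crosswise.

**Disagreements and limits:**
- **Cameras:** the two cameras put the mat about 4.6 mm apart in x. I used a value between them and checked each placing against its surroundings in the same picture.
- **Rib grip:** when I first gripped the rib weight, the jaws closed off centre. They lifted the tool 2 mm and may have nudged the weight by up to 3 mm, which I corrected on its return.
- **Bystanders:** nothing came near the jar, tape roll or scraper, but I did not re-measure them at the end.

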